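# Load the leak-test stand from the mixed bin

## Robot

A 7-joint arm with a two-finger parallel gripper is mounted at the origin on the work surface. World frame = base frame: x ahead of the robot, y to its left, z up, the work surface at z = 0. Lengths are in m, angles in rad, forces in N, time in s.
With the tool pointing down it reaches from about 0.35 to 0.9 m from the base axis. Payload 8.1 kg.
Tool frame: the origin (TCP) lies at the very end of the fingers, on their centre line; the grasp point (between the pads) lies 19 mm behind it; z points along the fingers, y is the line along which they close (so a half turn about z gives the same grasp; the last joint's range is limited). The gripper opens to 92 mm and grips with 3 to 60 N. Pads are 19 mm wide; open, the fingers measure 130 mm over their backs; the gripper's body (75 mm by 190 mm) begins 47 mm behind the grasp point.
Start: joints at [-1.393, 0.434, 0.025, 1.573, -0.012, 1.134, -0.075], TCP at [0.173, 0.601, 0.227] pointing down, gripper open.
Joint ranges: [-2.62, 2.62], [-0.44, 2.09], [-1.27, 1.32], [0.08, 2.57], [-1.32, 4.46], [0.12, 2], [-2.74, 2.74]. Speed limits (rad/s): [2.22, 2.22, 3.01, 3.01, 3.14, 3.14, 3.14].

## Interface

Orientations are given as a rotation vector (axis times angle).
In Python, from cell import arm gives the robot as it stands.
- The arm moves only by the tool carry_out, never from a script. Its argument "commands" is a list of rows, each a list of 7 numbers: the opening, from 0 (shut) to 1 (fully open), then the shift along the tool's x, y, z each as a share of 0.025 m, from -1 to 1, then the turn, a rotation vector about the tool's x, y, z each as a share of 0.1 rad, from -1 to 1. A call has 1 to 8 rows; each row shifts and turns the commanded pose from where the row before left it, along the tool's axes as they then stand; what a row does not reach is not made up. A row lasts 1/10 s, in which the tool goes at most 50 mm and 8.59 degrees, less where a joint would pass 70% of its speed; a pose out of reach is approached as far as the arm can. A call with a number of a shift or a turn outside -1 to 1 is refused whole. A call with a gripper value outside its range is refused whole. The fingers move at their own pace and stop on an object; "squeeze" is the grip in N (left out, the last holds). Time passes only in rows, so rows that do not move let the fingers close. It gives the time, the measured TCP pose, the force, the opening and the grip force at its end, in the units of the state.
- arm.observe(): the state, without advancing time (a new reading comes with each control period).
- arm.get_image(name): name is "scene" or "side" or "wrist"; returns a dict with "pixels" (420x560x3 uint8, red, green, blue), "range_z" (420x560 float32, m along the optical axis (not along the pixel's ray), 0 where there is no reading), "mtx" (3x3 intrinsics, pixels), "R" (3x3) and "t" (3): a world point X has camera coordinates R X + t; the wrist camera has in their place "tool_from_camera" (4x4, takes a point from camera to tool coordinates, whose origin is the TCP and whose axes are the flange's). Camera axes: x right, y down, z forward; pixel columns grow to the right and rows downward; lengths in m; the calibration is good to about 2 mm. A picture is of the moment at which its call begins: read the wrist's pose just before it.
- arm.sign_off(): hands the job in; it is judged then, once.
The state is a dict: "clock": time; "joints": joint angles; "dq": joint speeds; "joint_efforts": joint torques, N m; "position": TCP position; "ee_rot": TCP orientation; "force": force on the tool from outside, world axes, zero at the start; "ft_torque": the same for the moment, N m; "width": opening from 0.0 (shut) to 1.0 (fully open); "gripper_force": force on a finger pad.
Only numpy, scipy, OpenCV 4.12 (cv2) and the standard library are available. Lean on these libraries where they do the work, as an engineer would, in place of code of your own. Each camera call takes 0.05 s, during which the arm holds its last target. There are 200 camera calls.

## Task

Find the brass valve body among the mixed parts in the red bin, leave the other parts in the bin, and lay it in the two white V saddles of the leak-test stand without dropping it. Then push the slide with the yellow grip all the way up, so that the valve is held end to end between the slide's black pad and the fixed black pad. Let go of everything, and do not disturb the carton, mug, bottle and screwdriver on the bench.

Things in the scene. Friction and masses are not known exactly. Their poses are not given: they have to be found in the camera images.
- brass_valve: the target: brass-coloured valve body 140 mm long, loose, 0.4 kg: a square block in the middle (30 mm long, 36 x 36 mm, grip here) and a round threaded barrel, 26 mm diameter, 55 mm long, on each end; both ends alike. Origin at its centre, x along its length. Lies level in the bin on a face of the block, origin 18 mm above the bin's inner floor, within 0.3 rad of the bin's x
- steel_valve: same shape and size as the brass one but grey steel; it stays in the bin. Origin at its centre, x along its length
- black_pipe: black plastic pipe piece 130 mm long, 24 mm diameter, with 28 mm square ends; stays in the bin. Origin at its centre, x along its length
- blue_pipe: blue plastic pipe piece 120 mm long, 24 mm diameter, with 28 mm square ends; stays in the bin. Origin at its centre, x along its length
- white_rod: white plastic rod 160 mm long, 18 mm diameter, with 22 mm square ends, lying crosswise along the bin's far side; stays in the bin. Origin at its centre, x along its length
- green_plug: green plastic plug 62 mm long, 24 mm diameter, with 28 mm square ends, near a far corner of the bin; stays in the bin. Origin at its centre, x along its length
- bin: red open bin, fixed to the bench: outside 240 mm (its x) by 310 mm (its y), 62 mm high, walls and floor 5 mm thick. Origin under its centre, on the bench
- stand: leak-test stand, fixed. Grey base 12 mm thick, 100 mm wide (y), x = -105 to 170 mm. Two white V saddles (90 degrees, 52 mm wide at the mouth, 12 mm thick, 68 mm high) at x = -38 and 38 mm, 64 mm clear between. At -x a dark block 87 mm high with a round black pad, its face at x = -70 mm; at +x the slide. Origin on the bench, midway between the saddles; x along the valve's line, to the slide
- cradle (a point): fixed point midway between the saddles, 60 mm above the bench, axes as the stand: the brass valve's centre when it lies in the saddles (its length along x) with one end on the fixed pad. While the slide is back, the valve can be laid with its centre 0 to 15 mm further along +x
- slide (a joint): travel of the slide towards the fixed pad, m: 0 fully back, 0.055 its limit. Its own black pad is at stand x = 110 mm minus this, so it meets a valve resting on the fixed pad at 0.040. Starts between 0 and 0.015; friction about 2 N; stays where it is left
- slide_grip (a point): middle of the slide's yellow grip, 97 mm above the bench: an upright block 18 mm wide across the stand (y), 26 mm along it (x), from 70 to 115 mm above the bench, on a dark carriage 42 mm long (x), 50 mm wide, top 70 mm above the bench. Moves with the slide; pinch it across y from above or push it from behind
- carton: loose cardboard carton 90 x 120 x 70 mm, bystander, origin under its centre
- mug: loose white mug, 80 mm diameter, 90 mm high, bystander, origin under its centre
- bottle: loose grey bottle, 66 mm diameter, 180 mm high, bystander, origin under its centre
- screwdriver: loose screwdriver lying on the bench, bystander, handle to its -x
Not all that is in view belongs to the job. What is meant by the brass_valve is not green, pink or turquoise, and is the smaller of those in its own colour.

How it is judged:
On the way:
1. the brass valve lies in both saddles, let go (x of brass_valve in the frame of cradle between -0.006 and 0.022 m and y of brass_valve in the frame of cradle between -0.005 and 0.005 m and z of brass_valve in the frame of cradle between -0.005 and 0.005 m and angle between the x axis of brass_valve and the x axis of cradle, either way round below 0.08 rad and contact force between the fingers and brass_valve below 0.3 N), for 0.2 s.
At the end, for the whole second after the job is handed in: The brass valve lies at rest in both saddles, its centre within 5 mm of the cradle point along each axis and its length within 0.08 rad of the stand's; the slide is pushed up to it (joint above 0.0365, at most 3.5 mm short); the fingers are off the valve; the five other parts are inside the bin (x of brass_valve in the frame of cradle between -0.005 and 0.005 m and y of brass_valve in the frame of cradle between -0.005 and 0.005 m and z of brass_valve in the frame of cradle between -0.005 and 0.005 m and angle between the x axis of brass_valve and the x axis of cradle, either way round below 0.08 rad and value of joint slide above 0.0365 m and linear speed of brass_valve below 0.01 m/s and contact force between the fingers and brass_valve below 0.3 N and x of steel_valve in the frame of bin between -0.118 and 0.118 m and y of steel_valve in the frame of bin between -0.153 and 0.153 m and z of steel_valve in the frame of bin between 0 and 0.06 m and x of black_pipe in the frame of bin between -0.118 and 0.118 m and y of black_pipe in the frame of bin between -0.153 and 0.153 m and z of black_pipe in the frame of bin between 0 and 0.06 m and x of blue_pipe in the frame of bin between -0.118 and 0.118 m and y of blue_pipe in the frame of bin between -0.153 and 0.153 m and z of blue_pipe in the frame of bin between 0 and 0.06 m and x of white_rod in the frame of bin between -0.118 and 0.118 m and y of white_rod in the frame of bin between -0.153 and 0.153 m and z of white_rod in the frame of bin between 0 and 0.06 m and x of green_plug in the frame of bin between -0.118 and 0.118 m and y of green_plug in the frame of bin between -0.153 and 0.153 m and z of green_plug in the frame of bin between 0 and 0.06 m); the robot touches nothing.
It fails at once if the brass valve is dropped (falls free by more than about 25 mm) (contact force between the fingers and brass_valve below 0.3 N and linear speed of brass_valve above 0.7 m/s).
It fails at once if the carton is moved by more than 30 mm (distance of carton from where it was at the start of the episode above 0.03 m).
It fails at once if the mug is moved by more than 30 mm (distance of mug from where it was at the start of the episode above 0.03 m).
It fails at once if the bottle is moved by more than 30 mm (distance of bottle from where it was at the start of the episode above 0.03 m).
It fails at once if the screwdriver is moved by more than 30 mm (distance of screwdriver from where it was at the start of the episode above 0.03 m).
It also fails if it takes over 51 s, if anything falls off the work surface, if the arm or the gripper's body presses on something with over 40 N, if the wrist force passes 120 N, or if a joint passes its speed limit or range.

## Working session

There is one attempt and no reset: what is moved stays moved. The work goes in short steps, Python scripts to look and compute and a tool call to move; the robot and the scene stay as the last step left them, time stands still between calls to the robot, and variables do not carry over. Pictures are saved under pics/ and viewed, at most 10 in all, crops included, and the job is handed in when it is done.

Besides the shell and the picture viewer there is one more tool, called after "Emit:" by a JSON object that holds its "method" and its "body". carry_out: Moves the arm, as the interface text tells. Shift numbers are shares of 0.025 m and turn numbers shares of 0.1 rad, none past 1 either way. Its arguments: {"type":"object","properties":{"commands":{"type":"array"},"squeeze":{"type":"number"}},"required":["commands"]}

```bash
mkdir -p pics; python3 - <<'E'
from cell import arm
import cv2,numpy as np
s=arm.observe();print(s)
for n in("scene","side"):
    i=arm.get_image(n);cv2.imwrite(f"pics/{n}0.png",i["pixels"][:,:,::-1]);np.savez(f"{n}0.npz",**i)
    print(n,i["mtx"],i["R"],i["t"])
E
```

```text
{'clock': 0.0, 'joints': array([-1.3926152 ,  0.43522049,  0.02496344,  1.57409982, -0.01161465,
        1.13398629, -0.0751204 ]), 'dq': array([-0.00097721, -0.00010599,  0.00070499,  0.00040078,  0.00087175,
       -0.00096069, -0.00033349]), 'joint_efforts': array([ 7.39636052e-04, -6.67834067e+01,  9.85442586e-01, -3.14453924e+01,
       -6.04944653e-02,  4.25481470e-02,  1.78696855e-04]), 'position': array([0.17309495, 0.60002095, 0.22594535]), 'ee_rot': array([-4.39725734e-01, -3.11056972e+00,  2.45981133e-03]), 'force': array([-0.29752032, -0.22408294, -0.5416807 ]), 'ft_torque': array([ 0.02987818, -0.05807004,  0.00298965]), 'gripper_force': 0.0, 'width': 1.0035498647098964}
scene [[421.30443208   0.         288.25084163]
 [  0.         421.30443208 210.16164702]
 [  0.           0.           1.        ]] [[ 0.78483802  0.61958904  0.01177733]
 [ 0.51087215 -0.63613447 -0.57822364]
 [-0.35076907  0.45982861 -0.8157933 ]] [-0.32924619 -0.32817251  1.39594778]
side [[456.94712691   0.         275.33755876]
 [  0.         456.94712691 212.51234988]
 [  0.           0.           1.        ]] [[-0.99033798 -0.13746469  0.01827976]
 [-0.09410281  0.56934313 -0.81669643]
 [ 0.10185946 -0.81052567 -0.57677793]] [0.49994782 0.20485286 1.35429879]
```

View pics/scene0.png

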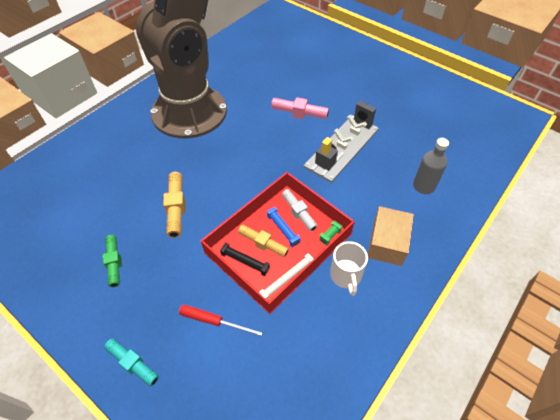

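View pics/side0.png

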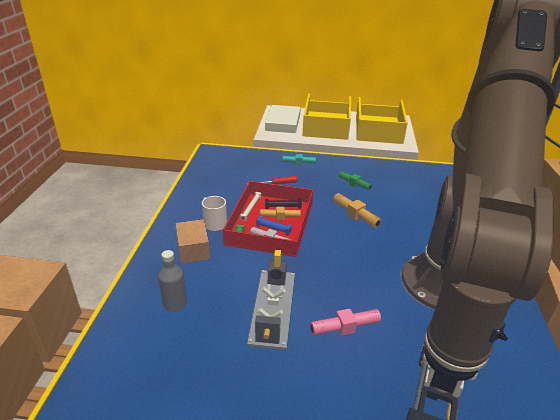

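The brass valve in the bin is at scene (263,240). The larger orange one on the bench at (174,203) is the decoy. The stand is at (342,140), with its slide and yellow grip at (326,148), near the bin.

```bash
cat > h.py <<'E'
import numpy as np,cv2
from scipy.spatial.transform import Rotation as Rn
def pts(i,T=None):
    "world points HxWx3; T = (tool pos, rotvec) for wrist"
    z=i["range_z"].astype(float);K=i["mtx"];v,u=np.mgrid[:z.shape[0],:z.shape[1]]
    c=np.stack([(u-K[0,2])/K[0,0]*z,(v-K[1,2])/K[1,1]*z,z],-1)
    if T is None: return (c-i["t"])@i["R"]
    M=i["tool_from_camera"];c=c@M[:3,:3].T+M[:3,3]
    return c@Rn.from_rotvec(T[1]).as_matrix().T+T[0]
E
python3 - <<'E'
from h import *
i=dict(np.load("scene0.npz"));P=pts(i)
def show(n,L):
    for u,v in L: print(n,(u,v),P[v,u].round(3))
show("valve",[(263,240),(245,230),(282,250)])
show("bin",[(288,177),(204,242),(270,306),(353,220)])
show("grip",[(326,142),(326,148),(325,158)])
show("stand",[(325,177),(306,163),(377,128),(365,108),(356,122),(342,138)])
show("carton etc",[(393,225),(350,255),(430,170),(200,315)])
show("bench",[(174,240),(400,150)])
E
```

```text
valve (263, 240) [ 0.53  -0.244  0.039]
valve (245, 230) [ 0.473 -0.248  0.035]
valve (282, 250) [ 0.584 -0.235  0.035]
bin (288, 177) [ 0.456 -0.048  0.048]
bin (204, 242) [ 0.431 -0.349  0.062]
bin (270, 306) [ 0.659 -0.371  0.046]
bin (353, 220) [ 0.664 -0.024 -0.001]
grip (326, 142) [0.494 0.072 0.115]
grip (326, 148) [0.5   0.066 0.1  ]
grip (325, 158) [0.501 0.065 0.061]
stand (325, 177) [0.52  0.046 0.009]
stand (306, 163) [0.446 0.051 0.013]
stand (377, 128) [0.533 0.312 0.013]
stand (365, 108) [0.489 0.289 0.086]
stand (356, 122) [0.467 0.29  0.016]
stand (342, 138) [0.485 0.178 0.043]
carton etc (393, 225) [ 0.77  -0.02   0.071]
carton etc (350, 255) [ 0.725 -0.139  0.032]
carton etc (430, 170) [0.764 0.171 0.104]
carton etc (200, 315) [ 0.542 -0.481  0.026]
bench (174, 240) [ 0.332 -0.373  0.001]
bench (400, 150) [ 0.634  0.288 -0.002]
```

Emit:
{"method": "carry_out", "body": {"commands": [[1,-1,-0.7,-0.25,0,0,0],[1,-1,-0.7,-0.25,0,0,0],[1,-1,-0.7,-0.25,0,0,0],[1,-1,-0.7,-0.25,0,0,0],[1,-1,-0.7,-0.25,0,0,0],[1,-1,-0.7,-0.25,0,0,0],[1,-1,-0.7,-0.25,0,0,0],[1,-1,-0.7,-0.25,0,0,0]]}}

```text
clock: 0.9
position: [0.3271, 0.4093, 0.2767]
ee_rot: [-0.44, -3.11, 0.001]
force: [0.2, 0.5, -0.1]
width: 1.003
gripper_force: 0.0
```

Emit:
{"method": "carry_out", "body": {"commands": [[1,-1,-0.7,-0.25,0,0,0],[1,-1,-0.7,-0.25,0,0,0],[1,-1,-0.7,-0.25,0,0,0],[1,-1,-0.7,-0.25,0,0,0],[1,-1,-0.7,-0.25,0,0,0],[1,-1,-0.7,-0.25,0,0,0],[1,0,0,0,0,0,1],[1,0,0,0,0,0,1]]}}

```text
clock: 1.7
position: [0.4422, 0.2669, 0.3142]
ee_rot: [-0.758, -3.049, 0.0]
force: [-0.1, 0.3, -0.2]
width: 1.0
gripper_force: 0.0
```

Emit:
{"method": "carry_out", "body": {"commands": [[1,0,0,0,0,0,1],[1,0,0,0,0,0,1],[1,0,0,0,0,0,1],[1,0,0,0,0,0,1],[1,0,0,0,0,0,1],[1,0,0,0,0,0,1],[1,0,0,0,0,0,1],[1,0,0,0,0,0,1]]}}

```text
clock: 2.5
position: [0.4414, 0.2679, 0.3139]
ee_rot: [-1.882, -2.515, 0.001]
force: [-0.2, 0.1, 0.1]
width: 0.997
gripper_force: 0.0
```

Emit:
{"method": "carry_out", "body": {"commands": [[1,0,0,0,0,0,1],[1,0,0,0,0,0,1],[1,0,0,0,0,0,0.8],[1,0,0,0,0,0,0]]}}

```text
clock: 2.9
position: [0.4414, 0.268, 0.3139]
ee_rot: [-2.212, -2.231, 0.001]
force: [-0.6, -0.8, 0.7]
width: 0.996
gripper_force: 0.0
```

```bash
python3 - <<'E'
from cell import arm
from h import *
s=arm.observe();print(s["clock"],s["position"],s["ee_rot"],s["joints"].round(2))
i=arm.get_image("wrist");cv2.imwrite("pics/w1.png",i["pixels"][:,:,::-1]);np.savez("w1.npz",pos=s["position"],rot=s["ee_rot"],**i)
print(i["tool_from_camera"].round(4),i["mtx"][0])
E
```

```text
2.9 [0.44136865 0.26800264 0.31392584] [-2.21171937e+00 -2.23105023e+00  1.07200308e-03] [-0.97  0.19  0.38  1.72 -0.07  1.25 -0.56]
[[ 1.000e-03 -9.625e-01 -2.712e-01  7.310e-02]
 [ 1.000e+00  1.300e-03 -9.000e-04  9.000e-04]
 [ 1.200e-03 -2.712e-01  9.625e-01 -1.566e-01]
 [ 0.000e+00  0.000e+00  0.000e+00  1.000e+00]] [332.33732325   0.         281.31076003]
```

View pics/w1.png

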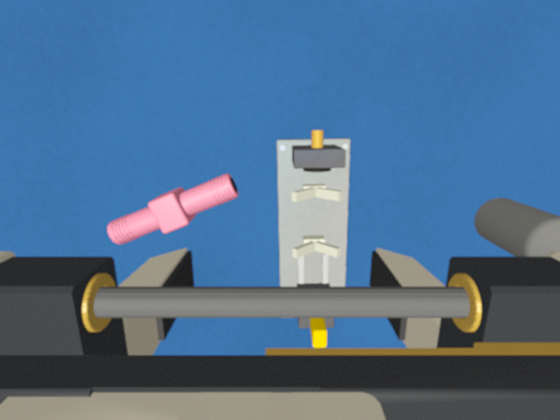

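The wrist view shows the stand upright in the image. The base's far corners are at (278,140) and (350,140), the saddles at y≈194 and 247, the dark block at 157 and the yellow grip at (318,330). Next I fit the point cloud.

```bash
python3 - <<'E'
from h import *
i=dict(np.load("w1.npz"));P=pts(i,(i["pos"],i["rot"]));z=P[...,2];C=i["pixels"].astype(int)
print("bench z",np.median(z[20:100,100:500]))
blue=(C[...,2]-C[...,0]>50)
roi=np.zeros_like(blue);roi[120:285,265:365]=1
m=roi&~blue&(z>.007)&(z<.018)
q=P[m][:,:2]; r=cv2.minAreaRect((q*1000).astype(np.float32));print("base",m.sum(),r,np.median(z[m]))
# edges: per row left/right of base
L=[];R=[]
for v in range(150,235,3):
    c=np.where(m[v])[0]
    if len(c): L.append(P[v,c[0]][:2]);R.append(P[v,c[-1]][:2])
L=np.array(L);R=np.array(R)
for n,E in(("L",L),("R",R)):
    k=np.polyfit(E[:,1],E[:,0],1);print(n,k,"x at y=.2:",np.polyval(k,.2))
print("width",np.linalg.norm(np.median(L-R,0)),"ymax",q[:,1].max())
for n,(a,b) in dict(s1=(180,206),s2=(234,262),block=(140,172)).items():
    mm=np.zeros_like(blue);mm[a:b,285:350]=1;mm&=(z>.035)
    p=P[mm];print(n,len(p),p.min(0).round(3),p.max(0).round(3),p.mean(0).round(4))
y=(C[...,0]>180)&(C[...,1]>140)&(C[...,2]<60);y[:250]=0;p=P[y];print("grip",len(p),np.percentile(p,[3,50,97],axis=0).round(3))
# scene cam check
s=dict(np.load("scene0.npz"));Q=pts(s);c=s["pixels"].astype(int);y=np.zeros(c.shape[:2],bool);y[120:175,300:345]=1
y&=(c[...,0]>150)&(c[...,1]>110)&(c[...,2]<70);p=Q[y];print("grip scene",len(p),np.percentile(p,[3,50,97],axis=0).round(3))
E
```

```text
bench z -0.001477596443262924
base 7445 ((487.8297119140625, 208.9302978515625), (100.18563842773438, 218.64987182617188), 1.6777232885360718) 0.010533967430978453
L [-0.03222594  0.44526171] x at y=.2: 0.4388165208808386
R [-0.02832274  0.54261052] x at y=.2: 0.5369459710255655
width 0.09821551655776353 ymax 0.31954816972349986
s1 541 [0.442 0.245 0.036] [0.518 0.341 0.47 ] [0.4867 0.2527 0.0577]
s2 525 [0.442 0.168 0.036] [0.52  0.341 0.47 ] [0.4889 0.1785 0.0587]
block 1341 [0.442 0.283 0.035] [0.515 0.341 0.47 ] [0.4839 0.3014 0.0822]
grip 243 [[0.483 0.069 0.106]
 [0.49  0.082 0.113]
 [0.498 0.092 0.115]]
grip scene 72 [[0.486 0.064 0.077]
 [0.498 0.067 0.094]
 [0.502 0.081 0.112]]
```

Emit:
{"method": "carry_out", "body": {"commands": [[1,-1,0.16,0,0,0,0],[1,-1,0.16,0,0,0,0],[1,-1,0.16,0,0,0,0],[1,-1,0.16,0,0,0,0],[1,-1,0.16,0,0,0,0],[1,-1,0.16,0,0,0,0],[1,-1,0.16,0,0,0,0],[1,-1,0.16,0,0,0,0]]}}

```text
clock: 3.75
position: [0.4755, 0.0674, 0.3142]
ee_rot: [-2.207, -2.235, -0.0]
force: [-0.6, -0.2, -0.8]
width: 1.002
gripper_force: 0.0
```

Emit:
{"method": "carry_out", "body": {"commands": [[1,-1,0.16,0,0,0,0],[1,-1,0.16,0,0,0,0],[1,-1,0.16,0,0,0,0],[1,-1,0.16,0,0,0,0],[1,-1,0.16,0,0,0,0],[1,-1,0.16,0,0,0,0],[1,-1,0.16,0,0,0,0],[1,-1,0.16,0,0,0,0]]}}

```text
clock: 4.55
position: [0.5096, -0.1322, 0.3141]
ee_rot: [-2.207, -2.236, -0.0]
force: [-0.1, 0.2, 0.1]
width: 0.994
gripper_force: 0.0
```

Emit:
{"method": "carry_out", "body": {"commands": [[1,-1,0.16,0,0,0,0],[1,-1,0.16,0,0,0,0],[1,-1,0.16,0,0,0,0],[1,-1,0.16,0,0,0,0],[1,-0.4,0,0,0,0,1],[1,0,0,0,0,0,1],[1,0,0,0,0,0,1],[1,0,0,0,0,0,1]]}}

```text
clock: 5.35
position: [0.5265, -0.2412, 0.3139]
ee_rot: [-2.611, -1.746, 0.0]
force: [0.7, 0.2, -0.3]
width: 1.0
gripper_force: 0.0
```

Emit:
{"method": "carry_out", "body": {"commands": [[1,0,0,0,0,0,1],[1,0,0,0,0,0,1],[1,0,0,0,0,0,1],[1,0,0,0,0,0,1],[1,0,0,0,0,0,1],[1,0,0,0,0,0,1],[1,0,0,0,0,0,1],[1,0,0,0,0,0,1]]}}

```text
clock: 6.15
position: [0.5266, -0.2409, 0.314]
ee_rot: [-3.085, -0.593, 0.0]
force: [0.6, -0.4, -0.0]
width: 0.999
gripper_force: 0.0
```

Emit:
{"method": "carry_out", "body": {"commands": [[1,0,0,0,0,0,1],[1,0,0,0,0,0,1],[1,0,0,0,0,0,0.6],[1,0,0,0,0,0,0]]}}

```text
clock: 6.55
position: [0.5266, -0.2409, 0.3139]
ee_rot: [-3.136, -0.192, 0.001]
force: [0.4, -0.4, 0.8]
width: 1.0
gripper_force: 0.0
```

```bash
python3 - <<'E'
from cell import arm
from h import *
s=arm.observe();print(s["clock"],s["position"],s["ee_rot"],s["joints"].round(2))
i=arm.get_image("wrist");cv2.imwrite("pics/w2.png",i["pixels"][:,:,::-1]);np.savez("w2.npz",pos=s["position"],rot=s["ee_rot"],**i)
P=pts(i,(s["position"],s["ee_rot"]));z=P[...,2]
hsv=cv2.cvtColor(i["pixels"],cv2.COLOR_RGB2HSV)
m=cv2.inRange(hsv,(12,90,70),(28,255,255))>0
m&=(z>.012)&(z<.06)&(np.abs(P[...,0]-.528)<.09)&(np.abs(P[...,1]+.243)<.05)
n,l,st,ce=cv2.connectedComponentsWithStats(m.astype(np.uint8));k=1+st[1:,4].argmax();m=l==k
print(st[k],ce[k]);q=P[m]
print(cv2.minAreaRect((q[:,:2]*1000).astype(np.float32)),np.percentile(q[:,2],[5,50,95]),q.mean(0))
b=q[q[:,2]>np.percentile(q[:,2],98)-.004]
print("block top",len(b),cv2.minAreaRect((b[:,:2]*1000).astype(np.float32)),b.mean(0))
E
```

```text
6.55 [ 0.52664653 -0.24088917  0.31390945] [-3.13566399e+00 -1.91901433e-01  1.00802559e-03] [-0.38  0.43  1.07  1.61 -0.39  1.34 -0.7 ]
[ 266  126   27  105 2129] [279.13950211 177.32503523]
((523.253173828125, -238.17832946777344), (139.98806762695312, 34.42372512817383), 7.187805652618408) [0.02704249 0.03386162 0.04027895] [ 0.52684471 -0.23797843  0.03411905]
block top 599 ((502.5772705078125, -240.776611328125), (71.24420928955078, 34.42488098144531), 7.125854015350342) [ 0.52350829 -0.23832847  0.03945584]
```

View pics/w2.png

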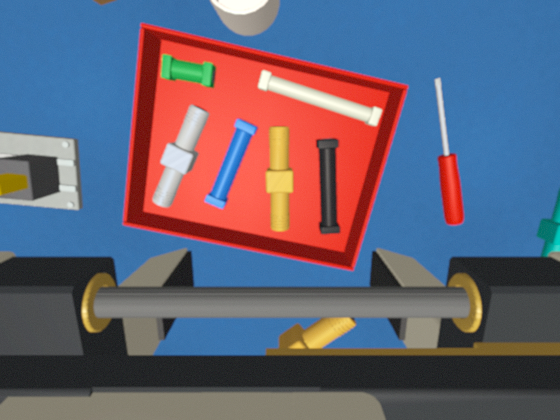

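The wrist view shows the brass valve alone at (279,178), with its block at (279,181). It has about 35 mm clear on each side, to the blue and black pipes. The fit gives a length of 140 mm and an angle of 7.2°, which is as expected.

Emit:
{"method": "carry_out", "body": {"commands": [[0.6,-0.1,-0.12,1,0,0,0],[0.6,0,0,1,0,0,0],[0.6,0,0,1,0,0,0],[0.6,0,0,1,0,0,0],[0.6,0,0,1,0,0,0],[0.6,0,0,1,0,0,0],[0.6,0,0,1,0,0,0],[0.6,0,0,1,0,0,0]]}}

```text
clock: 7.4
position: [0.5239, -0.2383, 0.1132]
ee_rot: [-3.135, -0.195, -0.0]
force: [0.8, -0.0, 0.8]
width: 0.597
gripper_force: 0.0
```

Emit:
{"method": "carry_out", "body": {"commands": [[0.6,0,0,1,0,0,0],[0.6,0,0,0.8,0,0,0],[0.6,0,0,0.6,0,0,0],[0.6,0,0,0,0,0,0],[0.6,0,0,0,0,0,0]]}}

```text
clock: 7.9
position: [0.524, -0.2387, 0.0546]
ee_rot: [3.136, 0.191, 0.0]
force: [-0.1, -0.5, 0.3]
width: 0.602
gripper_force: 0.0
```

```bash
python3 - <<'E'
from cell import arm
from h import *
s=arm.observe();print(s["clock"],s["position"],s["width"])
i=arm.get_image("wrist")["pixels"];cv2.imwrite("pics/w3.png",i[:,:,::-1])
E
```

```text
7.9 [ 0.52400154 -0.23868324  0.05461987] 0.6015777051606098
```

View pics/w3.png

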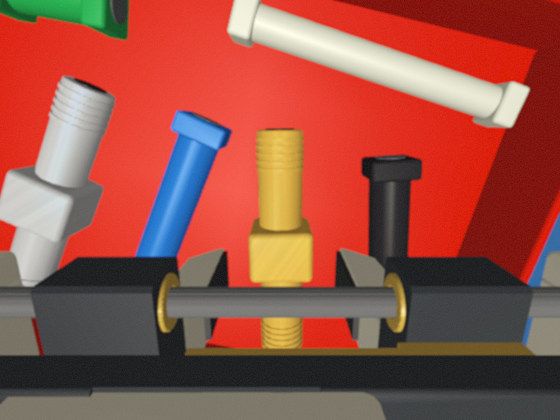

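The fingers straddle the block evenly, with inner edges at x≈225 and 335 and the block centre at 281. I descend and grip.

Emit:
{"method": "carry_out", "body": {"commands": [[0.6,0,0,0.8,0,0,0],[0.6,0,0,0.7,0,0,0],[0.6,0,0,0.25,0,0,0],[0.3,0,0,0,0,0,0],[0,0,0,0,0,0,0],[0,0,0,0,0,0,0],[0,0,0,0,0,0,0],[0,0,0,0,0,0,0]], "squeeze": 30}}

```text
clock: 8.75
position: [0.5244, -0.2386, 0.0114]
ee_rot: [3.136, 0.19, 0.002]
force: [-1.5, 0.6, 6.7]
width: 0.388
gripper_force: 30.0
```

Emit:
{"method": "carry_out", "body": {"commands": [[0,0,0,0,0,0,0],[0,0,0,0,0,0,0]]}}

```text
clock: 8.95
position: [0.5244, -0.2387, 0.0114]
ee_rot: [3.136, 0.19, 0.002]
force: [-0.4, 1.6, 6.0]
width: 0.39
gripper_force: 30.0
```

Emit:
{"method": "carry_out", "body": {"commands": [[0,0,0,-0.3,0,0,0],[0,0,0,-0.6,0,0,0],[0,0,0,-0.9,0,0,0],[0,0,0,-0.9,0,0,0],[0,0,0,-0.9,0,0,0],[0,0,0,-0.9,0,0,0],[0,0,0,-0.9,0,0,0],[0,0,0,-0.9,0,0,0]]}}

```text
clock: 9.75
position: [0.5232, -0.2384, 0.1698]
ee_rot: [-3.136, -0.189, 0.0]
force: [0.5, 0.1, -5.1]
width: 0.394
gripper_force: 30.0
```

Emit:
{"method": "carry_out", "body": {"commands": [[0,0,0,-0.7,0,0,0],[0,0,0,0,0,0,-0.8],[0,0,0,0,0,0,-1],[0,0,0,0,0,0,-1],[0,0,0,0,0,0,-1],[0,0,0,0,0,0,-1],[0,0,0,0,0,0,-1],[0,0,0,0,0,0,-1]]}}

```text
clock: 10.55
position: [0.5232, -0.2386, 0.1864]
ee_rot: [2.891, 1.229, -0.0]
force: [-0.2, -0.4, -3.6]
width: 0.394
gripper_force: 30.0
```

Emit:
{"method": "carry_out", "body": {"commands": [[0,0,0,0,0,0,-1],[0,0,0,0,0,0,-1],[0,0,0,0,0,0,-1],[0,0,0,0,0,0,-1],[0,0,0,0,0,0,-1],[0,0,0,0,0,0,-1],[0,0,0,0,0,0,-1],[0,0,0,0,0,0,-1]]}}

```text
clock: 11.35
position: [0.5231, -0.2388, 0.1863]
ee_rot: [2.184, 2.258, -0.001]
force: [0.0, 0.6, -4.2]
width: 0.389
gripper_force: 30.0
```

```bash
cat > g.py <<'E'
from cell import arm
from h import *
import sys
T=np.array([float(a) for a in sys.argv[1:4]])
s=arm.observe();M=Rn.from_rotvec(s["ee_rot"]).as_matrix()
print(s["clock"],s["position"].round(4),"w",s["width"],"F",s["force"].round(1),"yaw of tool y",np.arctan2(M[1,1],M[0,1]).round(4),"tilt",M[2].round(4))
print("shares",((T-s["position"])@M/.025).round(2))
E
python3 g.py .4877 .208 .19
```

```text
11.35 [ 0.5231 -0.2388  0.1863] w 0.38911698724871024 F [ 0.   0.6 -4.2] yaw of tool y 0.033 tilt [-6.e-04 -4.e-04 -1.e+00]
shares [17.91 -0.83 -0.16]
```

Emit:
{"method": "carry_out", "body": {"commands": [[0,0.5,-0.05,0,0,0,0],[0,0.9,-0.05,0,0,0,0],[0,1,-0.05,0,0,0,0],[0,1,-0.05,0,0,0,0],[0,1,-0.05,0,0,0,0],[0,1,-0.05,0,0,0,0],[0,1,-0.05,0,0,0,0],[0,1,-0.05,0,0,0,0]]}}

```text
clock: 12.15
position: [0.5074, -0.0522, 0.1859]
ee_rot: [-2.192, -2.25, 0.0]
force: [0.4, -0.5, -3.2]
width: 0.393
gripper_force: 30.0
```

Emit:
{"method": "carry_out", "body": {"commands": [[0,1,-0.05,0,0,0,0],[0,1,-0.05,0,0,0,0],[0,1,-0.05,0,0,0,0],[0,1,-0.05,0,0,0,0],[0,1,-0.05,0,0,0,0],[0,1,-0.05,0,0,0,0],[0,1,-0.05,0,0,0,0],[0,1,0,0,0,0,0]]}}

```text
clock: 12.95
position: [0.4924, 0.1472, 0.1859]
ee_rot: [-2.192, -2.251, 0.0]
force: [0.3, 0.3, -4.3]
width: 0.39
gripper_force: 30.0
```

Emit:
{"method": "carry_out", "body": {"commands": [[0,1,0,0,0,0,0],[0,0.8,0,0,0,0,0],[0,0.4,0,0.8,0,0,0],[0,0,0,0.8,0,0,0],[0,0,0,0.8,0,0,0],[0,0,0,0.4,0,0,0],[0,0,0,0,0,0,0],[0,0,0,0,0,0,0]]}}

```text
clock: 13.75
position: [0.492, 0.201, 0.1162]
ee_rot: [2.189, 2.253, 0.001]
force: [0.3, -0.5, -3.8]
width: 0.391
gripper_force: 30.0
```

```bash
python3 g.py .4877 .208 .048; python3 - <<'E'
from cell import arm
from h import *
i=arm.get_image("wrist")["pixels"]
j=arm.get_image("scene")["pixels"][70:210,270:410];j=cv2.resize(j,None,fx=3,fy=3,interpolation=2)
o=np.zeros((420,980,3),np.uint8);o[:,:560]=i;o[:,560:]=j
cv2.imwrite("pics/w4.png",cv2.resize(o,(798,342))[:,:,::-1])
E
```

```text
13.75 [0.492  0.201  0.1162] w 0.39146467395615475 F [ 0.3 -0.5 -3.8] yaw of tool y 0.0288 tilt [ 1.e-04  5.e-04 -1.e+00]
shares [ 0.29 -0.17  2.73]
```

View pics/w4.png

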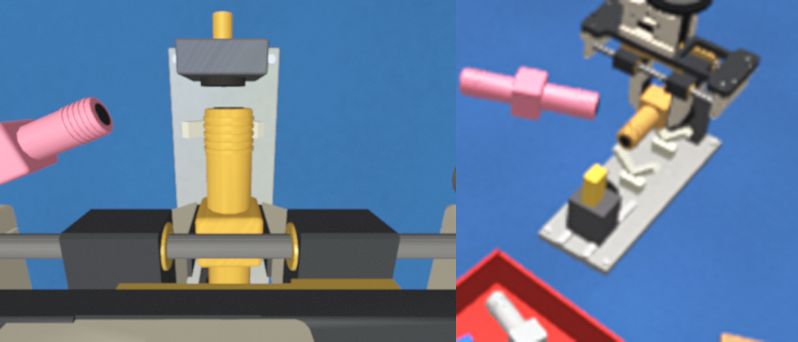

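The valve points straight at the fixed pad but sits about 4 mm to the right, which matches the computed offset. I correct that and lower.

Emit:
{"method": "carry_out", "body": {"commands": [[0,0.29,-0.17,0,0,0,0],[0,0,0,0.8,0,0,0],[0,0,0,0.8,0,0,0],[0,0,0,0.5,0,0,0],[0,0,0,0.3,0,0,0],[0,0,0,0.1,0,0,0],[0,0,0,0,0,0,0]]}}

```text
clock: 14.55
position: [0.4876, 0.208, 0.0532]
ee_rot: [2.188, 2.254, 0.0]
force: [-0.5, -0.7, -3.2]
width: 0.389
gripper_force: 30.0
```

```bash
python3 g.py .4877 .208 .0484
```

```text
14.55 [0.4876 0.208  0.0532] w 0.389491475148979 F [-0.5 -0.7 -3.2] yaw of tool y 0.0297 tilt [ 1.e-04  2.e-04 -1.e+00]
shares [-0.    0.    0.19]
```

Emit:
{"method": "carry_out", "body": {"commands": [[0,0,0,0.1,0,0,0],[0,0,0,0.08,0,0,0],[0,0,0,0,0,0,0]]}}

```text
clock: 14.85
position: [0.4877, 0.2082, 0.049]
ee_rot: [-2.188, -2.254, -0.001]
force: [-1.0, 0.9, 1.7]
width: 0.39
gripper_force: 30.0
```

The load has come off, so the valve is in contact with the saddles. I release it.

Emit:
{"method": "carry_out", "body": {"commands": [[0,0,0,0.02,0,0,0],[0.42,0,0,0,0,0,0],[0.48,0,0,0,0,0,0],[0.6,0,0,0,0,0,0],[0.65,0,0,0,0,0,0],[0.65,0,0,0,0,0,0]]}}

```text
clock: 15.45
position: [0.4875, 0.208, 0.048]
ee_rot: [2.188, 2.254, 0.0]
force: [-0.3, -0.2, -0.6]
width: 0.639
gripper_force: 0.0
```

Emit:
{"method": "carry_out", "body": {"commands": [[0.65,0,0,-0.5,0,0,0],[0.65,0,0,-1,0,0,0],[0.65,0,0,-1,0,0,0],[0.65,0,0,-1,0,0,0],[0.65,0,0,-1,0,0,0],[0.65,0,0,-1,0,0,0],[0.65,0,0,0,0,0,0]]}}

```text
clock: 16.15
position: [0.4894, 0.2085, 0.1895]
ee_rot: [2.188, 2.253, 0.009]
force: [-0.0, 0.5, -0.3]
width: 0.649
gripper_force: 0.0
```

```bash
python3 g.py .4877 .208 .1; python3 - <<'E'
from cell import arm
from h import *
s=arm.observe();w=arm.get_image("wrist");i=w["pixels"]
j=arm.get_image("scene")["pixels"][70:210,270:410];j=cv2.resize(j,None,fx=3,fy=3,interpolation=2)
o=np.zeros((420,980,3),np.uint8);o[:,:560]=i;o[:,560:]=j
cv2.imwrite("pics/w5.png",cv2.resize(o,(798,342))[:,:,::-1])
P=pts(w,(s["position"],s["ee_rot"]));z=P[...,2]
m=cv2.inRange(cv2.cvtColor(i,cv2.COLOR_RGB2HSV),(12,90,70),(28,255,255))>0
m&=(z>.05)&(z<.09)&(abs(P[...,0]-.488)<.03)&(abs(P[...,1]-.21)<.08)
q=P[m];print(len(q),cv2.minAreaRect((q[:,:2]*1000).astype(np.float32)),np.percentile(q[:,2],[5,50,97]))
E
```

```text
16.15 [0.4894 0.2085 0.1895] w 0.6494700789505423 F [-0.   0.5 -0.3] yaw of tool y 0.0294 tilt [ 0.0031  0.0053 -1.    ]
shares [-0.03 -0.09  3.58]
4844 ((487.32000732421875, 206.6358642578125), (34.71552276611328, 139.80592346191406), 0.5465115308761597) [0.06452557 0.07068033 0.07731252]
```

View pics/w5.png

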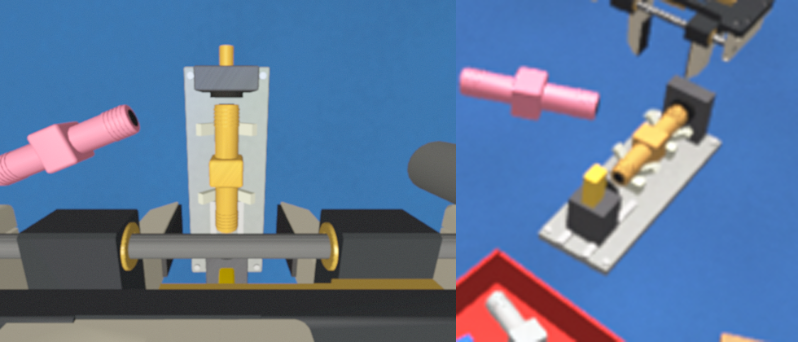

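The valve lies in both saddles: top at 0.078 m, length 140 mm, about 7 mm from the fixed pad, as planned. Next is the grip.

Emit:
{"method": "carry_out", "body": {"commands": [[0.65,-0.9,0,0,0,0,0],[0.65,-1,0,0,0,0,0],[0.65,-1,-0.07,0,0,0,0],[0.65,-1,0,0,0,0,0],[0.65,-0.9,0,0,0,0,0],[0.65,-0.38,0,0,0,0,0],[0.65,0,0,0.8,0,0,0],[0.65,0,0,0,0,0,0]]}}

```text
clock: 17.05
position: [0.4879, 0.0786, 0.1635]
ee_rot: [-2.187, -2.253, 0.005]
force: [-0.8, 1.6, 0.2]
width: 0.648
gripper_force: 0.0
```

```bash
python3 g.py .4915 .079 .079
```

```text
17.05 [0.4879 0.0786 0.1635] w 0.647539247418903 F [-0.8  1.6  0.2] yaw of tool y 0.0299 tilt [-9.0e-04 -3.9e-03 -1.0e+00]
shares [0.02 0.16 3.38]
```

Emit:
{"method": "carry_out", "body": {"commands": [[0.65,0,0.14,0.8,0,0,0],[0.65,0,0,0.9,0,0,0],[0.65,0,0,0.9,0,0,0],[0.65,0,0,0.5,0,0,0],[0.65,0,0,0.2,0,0,0],[0.65,0,0,0,0,0,0]]}}

```text
clock: 17.65
position: [0.493, 0.0788, 0.0829]
ee_rot: [-2.187, -2.255, 0.001]
force: [0.3, 0.8, -0.3]
width: 0.653
gripper_force: 0.0
```

Emit:
{"method": "carry_out", "body": {"commands": [[0.3,0,0,0,0,0,0],[0,0,0,0,0,0,0],[0,0,0,0,0,0,0],[0,0,0,0,0,0,0],[0,0,0,0,0,0,0],[0,0,0,0,0,0,0]], "squeeze": 25}}

```text
clock: 18.25
position: [0.4908, 0.0785, 0.0828]
ee_rot: [-2.186, -2.252, 0.005]
force: [-5.8, 0.7, 6.3]
width: 0.191
gripper_force: 25.0
```

```bash
python3 g.py .4915 .079 .079
```

```text
18.25 [0.4908 0.0785 0.0828] w 0.19137126784882058 F [-5.8  0.7  6.3] yaw of tool y 0.03 tilt [ 3.0e-04 -4.3e-03 -1.0e+00]
shares [0.02 0.03 0.15]
```

Emit:
{"method": "carry_out", "body": {"commands": [[0,0.2,-0.06,0,0,0,0],[0,0.25,0,0,0,0,0],[0,0.25,0,0,0,0,0],[0,0.25,0,0,0,0,0],[0,0,0,0,0,0,0]]}}

```text
clock: 18.75
position: [0.4901, 0.1038, 0.0828]
ee_rot: [-2.185, -2.255, 0.001]
force: [-4.9, 1.7, 1.8]
width: 0.196
gripper_force: 25.0
```

Emit:
{"method": "carry_out", "body": {"commands": [[0,0.1,0,0,0,0,0],[0,0,0,0,0,0,0]]}}

```text
clock: 18.95
position: [0.4901, 0.1046, 0.0828]
ee_rot: [-2.188, -2.254, 0.002]
force: [-4.9, -3.0, 3.1]
width: 0.194
gripper_force: 25.0
```

Emit:
{"method": "carry_out", "body": {"commands": [[0,0.1,0,0,0,0,0],[0,0.1,0,0,0,0,0],[0,0,0,0,0,0,0]]}}

```text
clock: 19.25
position: [0.4899, 0.1091, 0.0828]
ee_rot: [-2.188, -2.254, 0.003]
force: [-5.4, -5.1, 3.8]
width: 0.197
gripper_force: 25.0
```

Emit:
{"method": "carry_out", "body": {"commands": [[0,0.1,0,0,0,0,0],[0,0.1,0,0,0,0,0],[0,0,0,0,0,0,0]]}}

```text
clock: 19.55
position: [0.4899, 0.1098, 0.0828]
ee_rot: [2.19, 2.248, -0.007]
force: [-4.4, -19.3, 5.3]
width: 0.199
gripper_force: 25.0
```

Emit:
{"method": "carry_out", "body": {"commands": [[0,0,0,0,0,0,0],[0,-0.1,0,0,0,0,0],[0.25,0,0,0,0,0,0],[0.5,0,0,0,0,0,0],[0.65,0,0,0,0,0,0]]}}

```text
clock: 20.05
position: [0.4914, 0.1132, 0.0832]
ee_rot: [2.187, 2.255, 0.002]
force: [0.6, -0.2, 0.3]
width: 0.375
gripper_force: 0.0
```

Emit:
{"method": "carry_out", "body": {"commands": [[0.65,0,0,-0.5,0,0,0],[0.65,0,0,-1,0,0,0],[0.65,0,0,-1,0,0,0],[0.65,0,0,-1,0,0,0],[0.65,0,0,-1,0,0,0],[0.65,0,0,-1,0,0,0],[0.65,0.8,0,-0.5,0,0,0],[0.65,0.8,0,0,0,0,0]]}}

```text
clock: 20.85
position: [0.4908, 0.1528, 0.2362]
ee_rot: [2.189, 2.252, 0.008]
force: [0.4, 0.0, 0.3]
width: 0.649
gripper_force: 0.0
```

Emit:
{"method": "carry_out", "body": {"commands": [[0.65,1,0,0,0,0,0],[0.65,1,0,0,0,0,0],[0.65,1,0,0,0,0,0],[0.65,0.8,0,0,0,0,0],[0.65,0.5,0,0,0,0,0],[0.65,0,0,0,0,0,0]]}}

```text
clock: 21.45
position: [0.4859, 0.2615, 0.2331]
ee_rot: [-2.185, -2.257, -0.001]
force: [-0.4, -0.8, -1.1]
width: 0.651
gripper_force: 0.0
```

```bash
python3 g.py .4877 .208 .1; python3 - <<'E'
from cell import arm
from h import *
s=arm.observe();w=arm.get_image("wrist");i=w["pixels"]
j=arm.get_image("scene")["pixels"][70:210,270:410];j=cv2.resize(j,None,fx=3,fy=3,interpolation=2)
o=np.zeros((420,980,3),np.uint8);o[:,:560]=i;o[:,560:]=j
cv2.imwrite("pics/w6.png",cv2.resize(o,(798,342))[:,:,::-1])
P=pts(w,(s["position"],s["ee_rot"]));z=P[...,2]
m=cv2.inRange(cv2.cvtColor(i,cv2.COLOR_RGB2HSV),(12,90,70),(28,255,255))>0
m&=(z>.05)&(z<.09)&(abs(P[...,0]-.488)<.03)&(abs(P[...,1]-.21)<.08)
q=P[m];print(len(q),cv2.minAreaRect((q[:,:2]*1000).astype(np.float32)),np.percentile(q[:,2],[5,50,97]))
E
```

```text
21.45 [0.4859 0.2615 0.2331] w 0.6512905611372406 F [-0.4 -0.8 -1.1] yaw of tool y 0.0324 tilt [ 3.e-04  2.e-04 -1.e+00]
shares [-2.14  0.    5.32]
2944 ((486.4524841308594, 224.1890106201172), (34.69487380981445, 120.45458221435547), 1.539443016052246) [0.06439279 0.07089292 0.07737176]
```

View pics/w6.png

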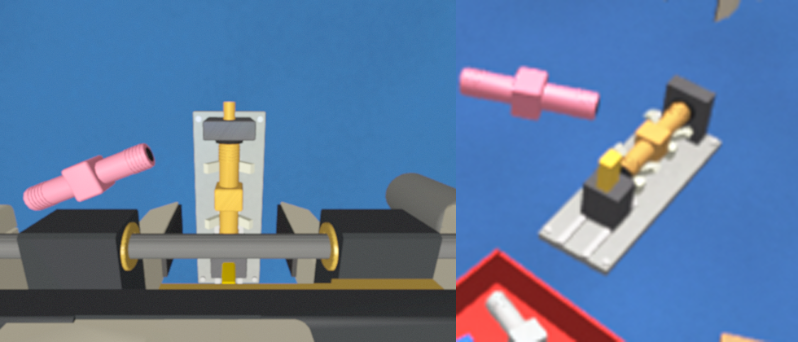

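The valve's far end is now at y = 0.284 m, on the fixed pad, and the slide is up against its other end after a firm 19 N stop. The gripper is clear, so I hand in the job.

```bash
python3 -c "
from cell import arm
print(arm.sign_off())"
```

```text
the job is handed in; nothing more can be done
None
```

The brass valve is in both saddles, held between the slide's pad and the fixed pad, and nothing is gripped; the job was handed in at about 21.5 s with no verdict shown, and I did not re-image the other bin parts or the bench items at the end.

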